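Fit the snap ring to the axle stub of a turntable stand

ROBOT

A 7-joint arm with a two-finger parallel gripper is mounted at the origin on the work surface. World frame = base frame: x ahead of the robot, y to its left, z up, the work surface at z = 0. Lengths are in m, angles in rad, forces in N, time in s.
With the tool pointing down it reaches from about 0.425 to 0.925 m from the base axis. Payload 6.8 kg.
Tool frame: the origin (TCP) lies on the front face of the gripper's body, between the roots of the fingers; the fingertips stand 73 mm ahead of it and the grasp point (between the pads) lies 54 mm ahead of it (env.nose_length is the distance from the TCP to the fingertips, in m); z points along the fingers, y is the line along which they close (so a half turn about z gives the same grasp; the last joint's range is limited). The gripper opens to 85 mm and grips with 20 to 120 N. Pads are 22 mm wide; open, the fingers measure 114 mm over their backs; the gripper's body (76 mm by 85 mm) begins 54 mm behind the grasp point. The pads swing forward as they close: fully open they stand 13 mm farther back than shut.
Start: joints at [1.155, 0.477, 0.022, 1.555, -0.011, 1.109, -0.083], TCP at [0.205, -0.643, 0.304] pointing down, gripper open.
Joint ranges: [-2.96, 2.96], [-0.34, 2.1], [-1.41, 1.46], [0.24, 2.44], [-1.37, 4.51], [0.17, 1.92], [-2.96, 2.96]. Speed limits (rad/s): [2.39, 2.39, 3.14, 3.14, 3.14, 3.14, 3.14].

INTERFACE

Orientations are given as a unit quaternion [w, x, y, z].
In Python, from cell import env, kin, camera, calibration, job gives the robot as it stands. The module is installed in compiled form; this text tells all that it offers. Calls block until the motion is done:
- env.reach(position, orientation): joint-space move of the TCP to a pose.
- env.movel(position, velocity=0.15, rot=None, stop_force=None): straight line of the TCP; rot=None keeps the orientation; velocity is the mean speed in m/s. With stop_force (N) it stops when the force on the tool has changed by that much, and returns True; else False.
- env.goto_joints(angles): joint-space move.
- env.grip(opening, f_grip=None): finger opening in m; f_grip is the grip in N (None keeps the last); returns when the fingers have stopped.
- env.dwell(seconds).
- kin.inverse_kinematics(position, orientation): joint angles nearest the present ones, or None.
- env.get_state(): the state.
- camera(name): name is "scene" or "top"; returns (picture, depth): 420x560x3 uint8, blue, green, red; 420x560 float32, m along the optical axis (not along the pixel's ray), 0 where there is no reading.
- calibration(name): a dict with "fx", "fy", "cx", "cy" (pixels), "k1" (the pictures are not rectified: a ray, as slopes to the right and down, at radius r is drawn at 1 + k1 r^2 times it, then the intrinsics apply), "rvec" (rotation vector, rad) and "tvec" (3), from world to camera coordinates, as OpenCV has them. Camera axes: x right, y down, z forward; pixel columns grow to the right and rows downward; lengths in m; the calibration is good to about 2 mm. A picture is of the moment at which its call begins. calibration takes no time and is no camera call.
A pose or a line that the arm cannot do raises env.PlanningError and nothing moves.
- job.job_done(): hands the job in; it is judged then, once.
The state is a dict: "time": time; "qpos": joint angles; "joint_velocities": joint speeds; "joint_torque": joint torques, N m; "tcp_pos": TCP position; "orientation": TCP orientation; "force": force on the tool from outside, world axes, zero at the start; "torque": the same for the moment, N m; "opening": finger opening in m; "gripper_force": force on a finger pad.
Only numpy, scipy, OpenCV 4.12 (cv2) and the standard library are available. Lean on these libraries where they do the work, as an engineer would, in place of code of your own. Each camera call takes 0.05 s, during which the arm holds its last target. There are 200 camera calls.

TASK

First push the turntable stand into the plywood stop corner so that its square base lies flush and square against both fences. Then take the snap-ring pliers by the two handles, squeeze them so that the ring spreads fully, slide the spread ring flat over the top of the axle stub and down to the groove just above the hub face, and finish while still holding it there: handles squeezed, spread ring round the axle at the groove, carried by the pliers rather than pressed hard onto the hub. Leave the stand in the corner and do not disturb the bottle, beaker or sherd.

Things in the scene. Friction and masses are not known exactly. Their poses are not given: they have to be found in the camera images.
- fence: Plywood stop corner fixed to the bench, two fences 30 mm high, 20 mm thick. Origin: the inner corner at bench level. Far fence: inner face is the plane x = 0, runs along y from -200 to 20 mm. Side fence: inner face y = 0, runs along x from -170 to 0 mm. The free area has x < 0, y < 0. +x points away from the robot within 0.15 rad.
- stand: Turntable stand, loose, 0.5 to 0.72 kg: aluminium base 110 x 110 x 16 mm; on its centre a steel hub (diameter 68 mm, 16 to 44 mm high up) and above it an upright axle stub of 40 mm diameter, up to 86 mm, its top 6 mm tapered to 30 mm. Origin: centre of the base's underside; z up, x and y square to the base's sides, at the start within 0.3 rad of the fence's.
- stand_corner (a point): Corner of the stand's base that belongs in the fence corner: (+55, +55, 0) mm in the stand's frame; must come to the fence's origin.
- hub_face (a point): On the axle's axis at the hub's top face, 44 mm above the stand's underside. The ring groove (35 mm diameter, 8 mm high) begins here: it lies 44 to 52 mm above the stand's underside.
- axle_top (a point): Centre of the axle's top, 86 mm above the stand's underside.
- rest: White foam cradle, fixed, 45 mm high, on which the pliers lie: a block under their pivot (x -28 to 40 mm) and one under the handle ends (x -112 to -90 mm), both 110 mm wide, with an open gap for the fingers between, down to the 10 mm thick base plate. Origin: at bench level below the pivot block; x the same way as the pliers within 0.1 rad, the pliers' pivot above it within 15 mm.
- pliers: Steel snap-ring pliers, 0.16 kg, lying flat on the rest, a snap ring already hooked on their two tips (it stays on). Origin: the pivot, on the underside; x points from the handles to the ring, z up. Handles reach back to x = -115 mm, the ring forward to 116 mm; width over the jaws up to 60 mm. Uncrossed levers: squeezing the handles spreads the tips and the ring. Balance point near the pivot.
- pliers_grip (a point): Where to grip across both handles from above: (-58, 0, 7) mm in the pliers' frame, at mid-height. The black handles are each 10 mm wide, 14 mm high. Over their outer faces they measure about 56 mm here at the start and 28 mm fully squeezed, at a built-in stop, where the outer faces are parallel to x. A spring resists: 4 N on each handle at first, 11 N at the stop; grip with 40 N or more.
- ring_mid (a point): Centre of the fully spread ring, on its underside: (83.3, 0, -6) mm in the pliers' frame and fixed there, 141.3 mm ahead of pliers_grip, 13 mm below it. The dark ring is 4 mm thick (z -6 to -2 mm, below the jaws), 4 mm wide, its gap toward the pivot. Inner diameter relaxed 37 mm (too small for the axle), fully spread 47 mm (3.5 mm to spare all round).
- lever_left (a joint): Squeeze of the pliers: turn of each lever in rad, 0 relaxed (start), 0.230 fully squeezed (ring fully spread). The stop yields a little: under 80 N it reads 0.245 and the handles measure 24 mm.
- bottle: White plastic bottle with a cap, 64 mm diameter, 170 mm high; bystander. Origin: centre of its underside.
- beaker: Clear beaker, 68 mm diameter, 80 mm high; bystander. Origin: centre of its underside.
- sherd: Terracotta fragment about 70 x 50 x 26 mm; bystander. Origin: centre of its underside.

How it is judged:
On the way, in this order (a step that is already met when the one before it is completed fails the run):
1. The stand's base is flush against both fences (x of stand_corner in the frame of fence above -0.003 m and y of stand_corner in the frame of fence above -0.003 m and angle between the x axis of stand and the x axis of fence, either way round below 0.035 rad), for 0.2 s.
2. The pliers are held with the ring spread above the axle (value of joint lever_left above 0.16 rad and contact force between the fingers and pliers above 3 N and horizontal distance between ring_mid and axle_top below 0.012 m and z of ring_mid in the frame of stand above 0.08 m), for 0.05 s.
At the end, for the whole second after the job is handed in: Base corner within 4 mm of both fences, square within 0.045 rad; pliers gripped, still, level within 0.1 rad, squeezed past 0.16 rad; spread ring within 6 mm of the axle axis, underside 2 mm below to 4.5 mm above the hub face; under 12 N on the stand (x of stand_corner in the frame of fence above -0.004 m and y of stand_corner in the frame of fence above -0.004 m and angle between the x axis of stand and the x axis of fence, either way round below 0.045 rad and angle between stand's own z axis and vertical below 0.03 rad and value of joint lever_left above 0.16 rad and contact force between the fingers and pliers above 3 N and horizontal distance between ring_mid and hub_face below 0.006 m and z of ring_mid in the frame of stand between 0.042 and 0.0485 m and angle between pliers's own z axis and vertical below 0.1 rad and contact force between pliers and stand below 12 N and contact force between pliers and rest below 0.5 N and linear speed of pliers below 0.02 m/s); the arm keeps its last pose, push and grip.
It fails at once if a bystander is moved by more than 30 mm (distance of any of bottle, beaker, sherd from where it was at the start of the episode above 0.03 m).
It also fails if it takes over 66 s, if anything falls off the work surface, if the arm or the gripper's body presses on something with over 40 N, if the wrist force passes 120 N, or if a joint passes its speed limit or range.

## Working session

There is one attempt and no reset: what is moved stays moved. The work goes in short steps, each a Python script; the robot and the scene stay as the last script left them, time stands still between calls to the robot, and variables do not carry over. Pictures are saved under pics/ and viewed, at most 10 in all, crops included, and the job is handed in when it is done.

```bash
mkdir -p pics
cat > h.py <<'E'
import numpy as np, cv2
from cell import env, kin, camera, calibration, job
from scipy.spatial.transform import Rotation as R
def cal(n):
    c=calibration(n); Rm=cv2.Rodrigues(np.array(c["rvec"],float))[0]; return c,Rm,np.array(c["tvec"],float).ravel()
def slopes(n,px):
    c,Rm,t=cal(n); px=np.atleast_2d(np.asarray(px,float))
    K=np.array([[c["fx"],0,c["cx"]],[0,c["fy"],c["cy"]],[0,0,1]])
    return cv2.undistortPoints(px[:,None,:],K,np.array([c["k1"],0,0,0.]))[:,0]
def on_plane(n,px,z):
    c,Rm,t=cal(n); s=slopes(n,px); d=np.c_[s,np.ones(len(s))]@Rm; o=-Rm.T@t
    return o+d*((z-o[2])/d[:,2])[:,None]
def cloud(n,dep):
    c,Rm,t=cal(n); h,w=dep.shape; u,v=np.meshgrid(np.arange(w),np.arange(h))
    s=slopes(n,np.c_[u.ravel(),v.ravel()]); p=np.c_[s,np.ones(len(s))]*dep.ravel()[:,None]
    return ((p-t)@Rm).reshape(h,w,3)
def project(n,P):
    c,Rm,t=cal(n); K=np.array([[c["fx"],0,c["cx"]],[0,c["fy"],c["cy"]],[0,0,1]])
    return cv2.projectPoints(np.atleast_2d(np.asarray(P,float)),Rm,t,K,np.array([c["k1"],0,0,0.]))[0][:,0]
def down(yaw):  # tool z down, tool y (closing line) at world angle yaw+90deg... x axis at yaw
    q=(R.from_euler('z',yaw)*R.from_euler('x',np.pi)).as_quat(); return q[[3,0,1,2]]
E
python3 - <<'E'
from h import *
for n in("scene","top"):
    p,d=camera(n); cv2.imwrite(f"pics/{n}0.png",p); np.save(f"{n}0.npy",d)
    c,Rm,t=cal(n); print(n,c["fx"],c["k1"],-Rm.T@t,Rm[2])
s=env.get_state(); print(s["orientation"],s["opening"],s["time"],env.nose_length,R.from_quat(np.array(s["orientation"])[[1,2,3,0]]).as_matrix())
E
```

```text
scene 453.41788065067146 0.03420243144591612 [1.49538432 0.00363806 0.95724961] [-0.73002105 -0.01687505 -0.68321629]
top 431.1234923716139 -0.05213465651232011 [ 0.33742364 -0.01596678  1.28586443] [ 2.05371330e-01  8.35719764e-04 -9.78683768e-01]
[-8.12393081e-04  9.88180512e-01  1.53292458e-01 -1.96895985e-04] 0.08513093730884157 0.1 0.0726 [[ 9.53002767e-01  3.02960920e-01 -6.38205015e-04]
 [ 3.02961560e-01 -9.53001524e-01  1.54521668e-03]
 [-1.40070085e-04 -1.66594736e-03 -9.99998602e-01]]
```

View pics/scene0.png

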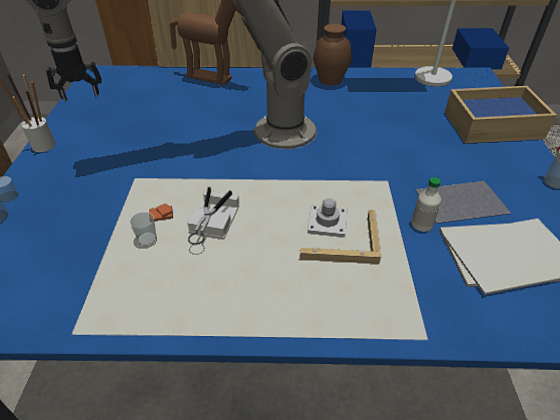

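View pics/top0.png

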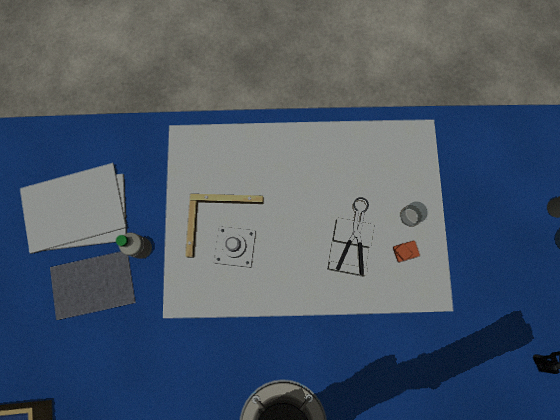

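Scene view: pliers on the rest around (205,215), stand (328,215), fence corner (377,258), beaker (144,230), sherd (161,213), bottle (427,208). Top view (up = +x, left = +y): fence corner near (197,203), stand (235,246), pliers from (352,270) to ring (361,205).

Run:
```python
from h import *
p=cv2.imread("pics/top0.png"); d=np.load("top0.npy"); P=cloud("top",d)
c=p[185:285,180:380]; cv2.imwrite("pics/crop0.png",cv2.resize(c,None,fx=4,fy=4,interpolation=cv2.INTER_CUBIC))
hsv=cv2.cvtColor(p,cv2.COLOR_BGR2HSV)
for (u,v) in [(300,150),(222,232),(235,243),(193,230),(230,199),(361,198),(352,240),(350,262),(363,262),(345,225),(357,270)]:
    print((u,v),hsv[v,u],P[v,u].round(4))
b=P[150:160,290:310,2]; print("bench z",b.mean(),b.std())
```

```text
(300, 150) [ 53   7 146] [ 0.804  -0.0741 -0.0021]
(222, 232) [ 66  11 119] [0.5458 0.1678 0.0155]
(235, 243) [ 54   9 148] [0.5019 0.1207 0.0879]
(193, 230) [ 22  95 124] [0.5516 0.2521 0.0291]
(230, 199) [ 26  87 146] [0.6433 0.1423 0.0288]
(361, 198) [90 23 22] [ 0.6338 -0.2486  0.0406]
(352, 240) [ 10   6 126] [ 0.5064 -0.212   0.0578]
(350, 262) [ 75   4 141] [ 0.4476 -0.2101  0.01  ]
(363, 262) [ 60   2 106] [ 0.4466 -0.2485  0.0104]
(345, 225) [ 45   7 146] [ 0.5532 -0.1963  0.043 ]
(357, 270) [ 30   4 141] [ 0.4211 -0.2233  0.0467]
bench z 0.01433361700174554 0.1278199765857421
```

View pics/crop0.png

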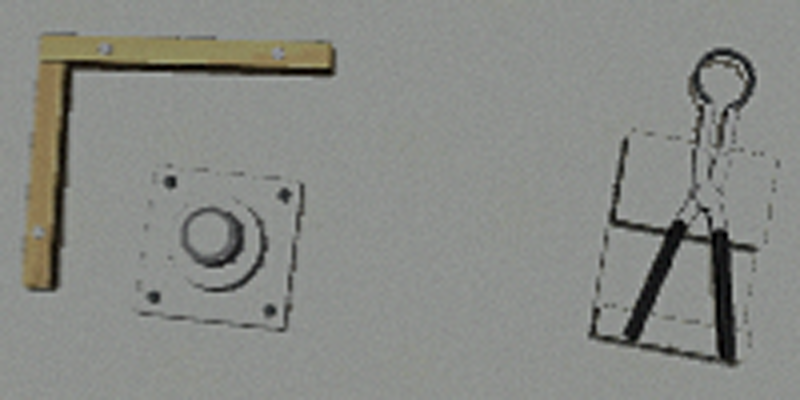

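The crop shows the fence corner at crop (70,65), i.e. about pixel (197.5,201). It also shows the stand base with its four dark bolt holes, the axle top near (233,244), the black handles, and the ring centred near pixel (361,205).

```bash
cat > meas.py <<'E'
from h import *
def fence(p,P):
    hsv=cv2.cvtColor(p,cv2.COLOR_BGR2HSV); m=(hsv[...,1]>55)&(hsv[...,0]>12)&(hsv[...,0]<35)&(abs(P[...,2]-.03)<.007)&(abs(P[...,1])<.33)&(P[...,0]>.4)&(P[...,0]<.8)
    X=P[m][:,:2]; v,u=np.nonzero(m); Q=on_plane("top",np.c_[u,v],.03)[:,:2]
    far=Q[Q[:,1]<.20]; side=Q[Q[:,0]<Q[:,0].max()-.06]
    def line(A):
        vx,vy,x,y=cv2.fitLine(A.astype(np.float32),cv2.DIST_HUBER,0,1e-4,1e-4).ravel(); return np.array([vx,vy]),np.array([x,y])
    df,cf=line(far); ds,cs=line(side)
    if df[1]<0: df=-df
    if ds[0]<0: ds=-ds
    w=lambda A,d,c:np.percentile((A-c)@np.array([-d[1],d[0]]),[2,98])
    print("far dir",np.arctan2(-df[0],df[1]),"width",w(far,df,cf),"side dir",np.arctan2(ds[1],ds[0]),w(side,ds,cs),Q.min(0),Q.max(0))
    th=(np.arctan2(-df[0],df[1])*22+np.arctan2(ds[1],ds[0])*17)/39
    ex=np.array([np.cos(th),np.sin(th)]); ey=np.array([-ex[1],ex[0]])
    a=np.mean(w(far,ex@np.array([[0,1],[-1,0]]) if 0 else ey,cf)); 
    fx=(cf@ex)-.01; fy=(cs@ey)-.01
    return th,ex*fx+ey*fy
def stand(p,P,guess,r=.09):
    z=P[...,2]; near=np.hypot(P[...,0]-guess[0],P[...,1]-guess[1])<r
    m=near&(z>.009)&(z<.095)
    v,u=np.nonzero(near&(z>.009)&(z<.024)); B=on_plane("top",np.c_[u,v],.016)[:,:2]
    rc=cv2.minAreaRect(B.astype(np.float32))
    # trimmed box: refine by percentiles along the axes
    t=np.radians(rc[2]); t=(t+np.pi/4)%(np.pi/2)-np.pi/4
    v,u=np.nonzero(near&(z>.078)&(z<.095)); A=on_plane("top",np.c_[u,v],.086)[:,:2]
    g=cv2.cvtColor(p,cv2.COLOR_BGR2GRAY)
    return rc[0],rc[1],t,A.mean(0),np.ptp(A,0),len(A)
E
python3 - <<'E'
from meas import *
p=cv2.imread("pics/top0.png"); d=np.load("top0.npy"); P=cloud("top",d)
print("fence",fence(p,P)); print("stand",stand(p,P,(.51,.125)))
g=cv2.cvtColor(p,cv2.COLOR_BGR2GRAY)
# bolt holes
s=cv2.resize(g[185:285,180:380],None,fx=4,fy=4,interpolation=cv2.INTER_CUBIC)
H=[]
for c in [(170,182),(285,195),(153,297),(270,311)]:
    w=255-s[c[1]-10:c[1]+10,c[0]-10:c[0]+10].astype(float); w=np.clip(w-w.max()*.0-np.percentile(w,60),0,None)
    yy,xx=np.mgrid[-10:10,-10:10]; x=c[0]+(w*xx).sum()/w.sum(); y=c[1]+(w*yy).sum()/w.sum()
    H.append(((x+.5)/4-.5+180,(y+.5)/4-.5+185))
W=on_plane("top",H,.016)[:,:2]; print("holes",W.round(4),"c",W.mean(0)); e=(W[0]-W[2])+(W[1]-W[3]); f=(W[0]-W[1])+(W[2]-W[3]); print("ang",np.arctan2(e[1],e[0]),np.arctan2(-f[0],f[1]),np.linalg.norm(e)/2,np.linalg.norm(f)/2)
# axle top: depth
m=(np.hypot(P[...,0]-.5,P[...,1]-.12)<.05); print("axle z",np.percentile(P[...,2][m],[50,90,97]))
# handles
hsv=cv2.cvtColor(p,cv2.COLOR_BGR2HSV)
m=((hsv[...,2]<40)&(P[...,2]>.05)&(P[...,2]<.075)).astype(np.uint8); m[:,:320]=0;m[:,385:]=0;m[:235]=0; m[285:]=0
n,l,st,_=cv2.connectedComponentsWithStats(m)
C=[]
for i in range(1,n):
    if st[i,4]<25: continue
    v,u=np.nonzero(l==i); Q=on_plane("top",np.c_[u,v],.059)[:,:2]; vx,vy,x,y=cv2.fitLine(Q.astype(np.float32),cv2.DIST_HUBER,0,1e-4,1e-4).ravel(); 
    if vx<0: vx,vy=-vx,-vy
    t=(Q-[x,y])@[vx,vy]; print("handle",st[i],Q.mean(0),"ang",np.arctan2(vy,vx),t.min(),t.max(),"rear",np.array([x,y])+t.min()*np.array([vx,vy])); C.append((np.array([x,y]),np.array([vx,vy])))
# ring
m=((hsv[...,2]<75)).astype(np.uint8); m[:,:350]=0; m[:,374:]=0; m[:194]=0; m[213:]=0
v,u=np.nonzero(m); Q=on_plane("top",np.c_[u,v],.043)[:,:2]
from scipy.optimize import least_squares
r=least_squares(lambda k:np.hypot(*(Q-k[:2]).T)-k[2],[.62,-.25,.02],loss="soft_l1",f_scale=.002); print("ring",r.x,np.sqrt(np.mean(r.fun**2)),len(Q))
E
```

```text
far dir -0.05809386 width [-0.00991004  0.01021138] side dir -0.050503377 [-0.0093989   0.00942802] [0.47451214 0.04602575] [0.66162397 0.27182372]
fence (np.float32(-0.054785192), array([0.6425107 , 0.24472186], dtype=float32))
stand ((0.5064558982849121, 0.13009336590766907), (0.11125655472278595, 0.11930717527866364), np.float64(-0.13953965426606452), array([0.50140651, 0.13011063]), array([0.03698218, 0.03658349]), 159)
holes [[0.5517 0.1669]
 [0.5397 0.0819]
 [0.4659 0.1789]
 [0.454  0.0934]] c [0.50282075 0.13026291]
ang -0.13580725262172894 -0.13930164238345852 0.08656762501144091 0.08608257826271436
axle z [0.02421565 0.08544014 0.08865597]
handle [336 240  16  30 108] [ 0.46618492 -0.18532663] ang -0.4669431 -0.04641204689231043 0.04521407107926962 rear [ 0.42474134 -0.16443385]
handle [358 243   5  32 117] [ 0.45451918 -0.2326058 ] ang -0.0016265804 -0.04583915662801541 0.04259944838650912 rear [ 0.40868009 -0.23253124]
ring [ 0.61321782 -0.24534564  0.0209248 ] 0.0018407468693960622 67
```

Measurements agree: hole pitch is 86 mm both ways, the fence is 20 mm wide, and the handle half-angle of 0.233 fits. I'll take the stand by its axle and drag it into the corner.

```bash
cat >> h.py <<'E'
TH=-0.0548; C=np.array([.6425,.2447]); EX=np.array([np.cos(TH),np.sin(TH),0]); EY=np.array([-EX[1],EX[0],0])
def st(*k):
    s=env.get_state(); print("t",round(s["time"],2),"tcp",np.round(s["tcp_pos"],4),"F",np.round(s["force"],1),"open",round(s["opening"],4),"gf",round(s["gripper_force"],1)); return s
E
python3 - <<'E'
from h import *
P=cloud("top",np.load("top0.npy"))
m=(P[...,2]>.1)&(P[...,1]>.25)&(P[...,1]<.6)&(P[...,0]>.35)&(P[...,0]<.7); print("bottle",P[m].mean(0),P[m].min(0),P[m].max(0))
q0=down(-.1375)
env.reach([.502,.130,.22],q0); st()
env.movel([.502,.130,.122],.15); st()
env.grip(.03,30); st()
T=C[...,None][:,0]-.055*(EX+EY)[:2]; A=np.r_[T-.006*(EX+EY)[:2],.122]
q1=down(TH)
env.movel(A,.08,rot=q1); s=st()
print(env.movel(A+.014*EX,.03,stop_force=15)); s=st()
p=np.array(s["tcp_pos"]); p[2]=.122
print(env.movel(p+.014*EY,.03,stop_force=15)); s=st()
pic,d=camera("top"); cv2.imwrite("pics/top1.png",pic); np.save("top1.npy",d)
cv2.imwrite("pics/crop1.png",cv2.resize(pic[170:290,150:350],None,fx=4,fy=4,interpolation=cv2.INTER_CUBIC)); print(T)
E
```

```text
bottle [0.50161692 0.40478759 0.13138895] [0.47274195 0.38109568 0.10007368] [0.53422042 0.44157488 0.17498818]
t 3.02 tcp [0.5023 0.1293 0.22  ] F [-0.4 -0.1  0.1] open 0.0851 gf 0.0
t 3.83 tcp [0.5025 0.1303 0.1226] F [ 0.1 -0.8  1.1] open 0.0852 gf 0.0
t 4.32 tcp [0.5025 0.1304 0.1229] F [-1.3 -0.1  4.9] open 0.0389 gf 29.8
t 5.66 tcp [0.5777 0.1862 0.1228] F [-5.1 -3.6  9. ] open 0.0391 gf 30.3
True
t 6.06 tcp [0.5859 0.1872 0.1227] F [-1.6 -0.6  5.7] open 0.0391 gf 30.3
True
t 6.35 tcp [0.586  0.1886 0.1229] F [-1.2 -1.3  4.6] open 0.039 gf 30.4
[0.58457007 0.19279505]
```

View pics/crop1.png

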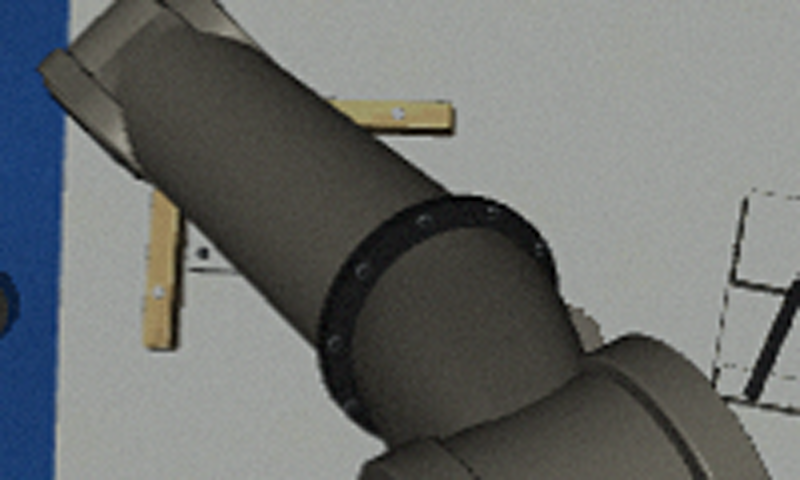

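The picture shows the arm hiding the stand, but the base edge at crop (190,268) still seems a few mm off the side fence at (180,268). I'll push harder on both sides.

Run:
```python
from h import *
def push(d,L,f):
    p=np.array(env.get_state()["tcp_pos"]); p[2]=.122
    r=env.movel(p+L*d,.03,rot=down(TH),stop_force=f); s=st(); F=np.array(s["force"]); print(r,"Fx,Fy in fence",F@EX,F@EY)
push(EY,.012,28); push(EX,.010,28); push(EY,.006,28)
env.dwell(.4); st()
env.grip(.085); st()
p=np.array(env.get_state()["tcp_pos"]); p[2]=.22; env.movel(p,.2)
env.reach([.45,-.18,.25],down(-.234)); st()
from meas import *
for i in range(1):
    pic,d=camera("top"); cv2.imwrite("pics/top2.png",pic); np.save("top2.npy",d)
    sp,sd=camera("scene"); cv2.imwrite("pics/scene2.png",sp); np.save("scene2.npy",sd)
a=cv2.resize(pic[175:275,170:310],None,fx=4,fy=4,interpolation=cv2.INTER_CUBIC)
b=cv2.resize(sp[180:280,280:400],None,fx=2,fy=4,interpolation=cv2.INTER_CUBIC)
cv2.imwrite("pics/crop2.png",np.hstack([a,b]))
P=cloud("top",d); print(fence(pic,P)); print(stand(pic,P,(.585,.193),.085))
```

```text
t 6.97 tcp [0.5862 0.1953 0.1227] F [ -8.3 -14.2  18.4] open 0.0388 gf 32.0
False Fx,Fy in fence -7.4898596278919864 -14.60699767146134
t 7.48 tcp [0.5894 0.1947 0.1218] F [-24.7  -4.2  22.2] open 0.0395 gf 32.8
False Fx,Fy in fence -24.3835396802867 -5.552060455050546
t 7.92 tcp [0.5885 0.1953 0.1218] F [ -7.5 -14.1  13.1] open 0.0391 gf 32.3
False Fx,Fy in fence -6.7616615476388375 -14.509629231426612
t 8.32 tcp [0.5885 0.1953 0.1218] F [ -7.7 -12.9  12.5] open 0.0388 gf 32.3
t 8.84 tcp [0.5896 0.201  0.1219] F [-0.4  0.6 -0.6] open 0.0853 gf 0.0
t 10.99 tcp [ 0.4508 -0.1789  0.25  ] F [1.  0.2 1.3] open 0.0849 gf 0.0
far dir -0.054755762 width [-0.01017203  0.01039821] side dir -0.05087361 [-0.00948003  0.00936772] [0.47451214 0.04602575] [0.66162397 0.27182372]
(np.float32(-0.053063545), array([0.642077  , 0.24499626], dtype=float32))
((0.5827299952507019, 0.19319096207618713), (0.12144293636083603, 0.11999209225177765), np.float64(-0.06635891698788576), array([0.58387101, 0.19325122]), array([0.03795661, 0.04007344]), 153)
```

View pics/crop2.png

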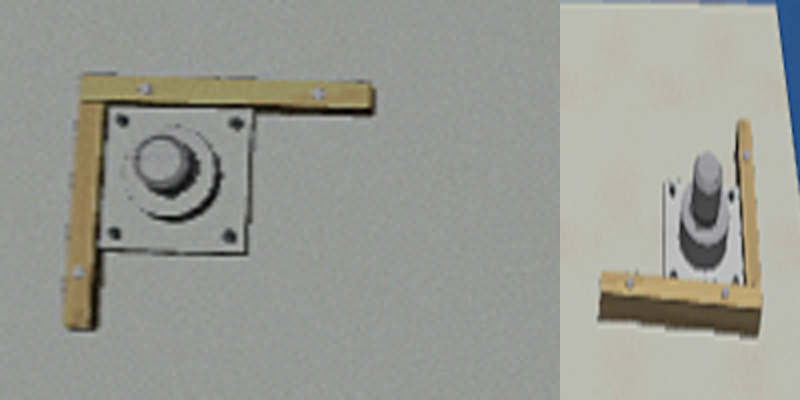

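The stand now looks flush against both fences, with no visible gap at crop (105,110)–(100,245) or (110,108)–(250,108). I'll check this with the bolt holes.

```bash
cat >> meas.py <<'E'
def holes(p,guess,off=(170,175)):
    g=cv2.cvtColor(p,cv2.COLOR_BGR2GRAY); s=cv2.resize(g[off[1]:,off[0]:],None,fx=4,fy=4,interpolation=cv2.INTER_CUBIC); H=[]
    yy,xx=np.mgrid[-10:11,-10:11]
    for c in guess:
        w=255-s[c[1]-10:c[1]+11,c[0]-10:c[0]+11].astype(float); w=np.clip(w-np.percentile(w,70),0,None)
        H.append(((c[0]+(w*xx).sum()/w.sum()+.5)/4-.5+off[0],(c[1]+(w*yy).sum()/w.sum()+.5)/4-.5+off[1]))
    W=on_plane("top",H,.016)[:,:2]; e=(W[0]-W[2])+(W[1]-W[3]); f=(W[0]-W[1])+(W[2]-W[3])
    return W.mean(0),np.arctan2(e[1],e[0]),np.arctan2(-f[0],f[1]),np.linalg.norm(e)/2,np.linalg.norm(f)/2
E
python3 - <<'E'
from meas import *
p=cv2.imread("pics/top2.png"); h=holes(p,[(122,120),(237,123),(115,233),(230,237)]); print(h)
for th,C0 in((-.0548,C),(-.053,np.array([.6421,.2450]))):
    ex=np.array([np.cos(th),np.sin(th)]); ey=np.array([-ex[1],ex[0]]); r=h[0]-C0; print("stand corner in fence",r@ex+.055,r@ey+.055)
E
```

```text
(array([0.58567489, 0.19314526]), np.float64(-0.052196711275152484), np.float64(-0.0523673112877237), np.float64(0.08630767280725374), np.float64(0.08651034522362855))
stand corner in fence 0.0010839758444686903 0.0004101914456218353
stand corner in fence 0.0014011324747587248 0.00022893999980018453
```

The stand is flush and square to about 1 mm and 0.003 rad. Next, the pliers.

Run:
```python
from h import *
q=down(-.234)
env.reach([.472,-.2118,.20],q); env.movel([.472,-.2118,.107],.12); st()
env.grip(.015,60); st(); env.dwell(.2); st()
env.movel([.472,-.2118,.167],.08); s=st(); print(s["torque"])
pic,d=camera("top"); cv2.imwrite("pics/top3.png",pic); np.save("top3.npy",d)
sp,sd=camera("scene"); cv2.imwrite("pics/scene3.png",sp); np.save("scene3.npy",sd)
a=cv2.resize(pic[170:290,300:400],None,fx=4,fy=4,interpolation=cv2.INTER_CUBIC)
b=cv2.resize(sp[170:290,160:260],None,fx=4,fy=4,interpolation=cv2.INTER_CUBIC)
cv2.imwrite("pics/crop3.png",np.hstack([a,b]))
```

```text
t 12.38 tcp [ 0.4725 -0.2118  0.1077] F [ 0.8 -0.5  0.4] open 0.0855 gf 0.0
t 12.95 tcp [ 0.4733 -0.212   0.109 ] F [-3.3 -0.3 14.9] open 0.0248 gf 59.0
t 13.15 tcp [ 0.4733 -0.212   0.109 ] F [-3.6  0.7 15.1] open 0.0255 gf 58.9
t 14.05 tcp [ 0.4717 -0.2118  0.1667] F [-0.2 -0.2 -1.6] open 0.0246 gf 58.9
[0.05756465 0.08074249 0.01836853]
```

View pics/crop3.png

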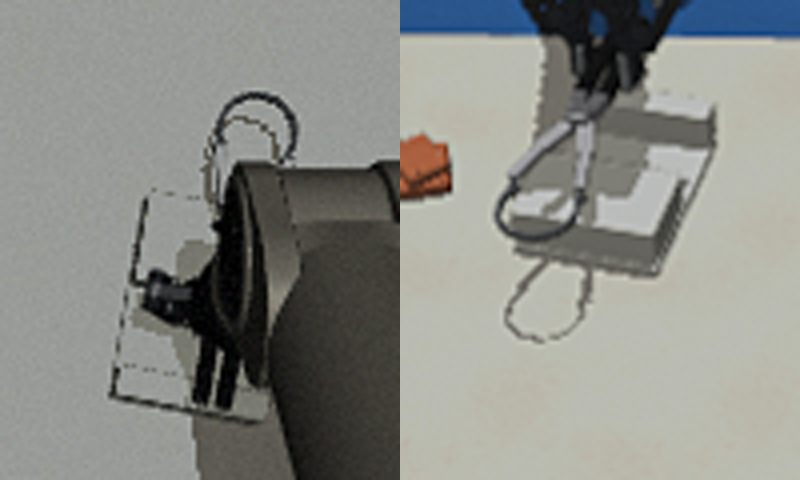

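The pliers are held, squeezed and lifted. The spread ring is visible in the scene view at about pixel (194,221) and in the top view at about (364,203). I'll measure the ring relative to the TCP.

```bash
cat >> meas.py <<'E'
from scipy.optimize import least_squares
def ringpts(n,pic,dep,c,r,ztop,vmax):
    """dark pixels near the predicted ring (centre c, mid radius r) whose depth fits, cast on the plane z=ztop"""
    v=pic.max(2); P=cloud(n,dep); vv,uu=np.nonzero((v<vmax)&(abs(P[...,2]-ztop)<.015))
    Q=on_plane(n,np.c_[uu,vv],ztop); k=abs(np.hypot(Q[:,0]-c[0],Q[:,1]-c[1])-r)<.012
    return Q[k][:,:2],P[vv[k],uu[k]]
def circle(Q,c,r):
    f=least_squares(lambda k:np.hypot(*(Q-k).T)-r,c,loss="soft_l1",f_scale=.0015); return f.x,np.sqrt(np.mean(f.fun**2))
E
python3 - <<'E'
from meas import *
tcp=np.array([.4717,-.2118,.1667]); y=-.234; d=np.array([np.cos(y),np.sin(y)])
c0=tcp[:2]+.1413*d; zt=tcp[2]-.054-.013+.004; print("pred",c0,zt)
for n in("top","scene"):
    pic=cv2.imread(f"pics/{n}3.png"); D=np.load(f"{n}3.npy")
    for vm in (60,90):
        Q,P=ringpts(n,pic,D,c0,.0255,zt,vm)
        if len(Q)<8: print(n,vm,len(Q)); continue
        # ahead-half only (away from the jaws)
        k=(Q-c0)@d>-.003; Q,P=Q[k],P[k]
        for z in (0,):
            c,e=circle(Q,c0,.0255); print(n,vm,len(Q),c,e,"along/lat rel TCP",(c-tcp[:2])@d,(c-tcp[:2])@[-d[1],d[0]],"z med",np.median(P[:,2]),P[:,2].std())
E
```

```text
pred [ 0.60914911 -0.24456328] 0.1037
top 60 30 [ 0.60638669 -0.24412818] 0.001116025724757001 along/lat rel TCP 0.13851198149609578 -0.00021728059148097903 z med 0.09929024731843272 0.0022942483549379276
top 90 45 [ 0.60678538 -0.24402201] 0.0014341849114284807 along/lat rel TCP 0.1388751876257965 -2.1561945124093373e-05 z med 0.09924972071309995 0.0021173172091166277
scene 60 22 [ 0.61684206 -0.24145532] 0.001007451300433356 along/lat rel TCP 0.14806264932736565 0.004807030581988652 z med 0.09897291709709337 0.0016771556712767738
scene 90 44 [ 0.61707799 -0.2420931 ] 0.0019265669838521313 along/lat rel TCP 0.14844003353824298 0.004241334014455565 z med 0.09897291709709337 0.0023292116614696714
```

```bash
cat > look.py <<'E'
from meas import *
AX=np.array([.5847,.1931])
def look(tag,yaw,along=.1395,zoff=.0712,show=True):
    s=st(); tcp=np.array(s["tcp_pos"]); d=np.array([np.cos(yaw),np.sin(yaw)]); nrm=np.array([-d[1],d[0]])
    c0=tcp[:2]+along*d; zt=tcp[2]-zoff+.004; im=[]
    for n in("top","scene"):
        pic,D=camera(n); cv2.imwrite(f"pics/{n}{tag}.png",pic); np.save(f"{n}{tag}.npy",D)
        Q,P=ringpts(n,pic,D,c0,.0255,zt,75)
        if len(Q)>8:
            k=(Q-c0)@d>-.006; Q,P=Q[k],P[k]
            c,e=circle(Q,c0,.0255); print(n,len(Q),"ring",c.round(4),"rms",e.round(4),"along/lat",((c-tcp[:2])@d).round(4),((c-tcp[:2])@nrm).round(4),"z",np.median(P[:,2]).round(4))
        Pc=cloud(n,D); m=(np.hypot(*(Pc[...,:2]-AX).T).T<.03)&(abs(Pc[...,2]-.0855)<.004)
        v,u=np.nonzero(m)
        if len(v)>8:
            A=on_plane(n,np.c_[u,v],.086)[:,:2]; print(n,"axle top",len(v),A.mean(0).round(4),((A.min(0)+A.max(0))/2).round(4),np.ptp(A,0).round(4))
        u0,v0=project(n,np.r_[AX,.09])[0].astype(int); cr=pic[v0-50:v0+50,u0-50:u0+50]; im.append(cv2.resize(cr,None,fx=4,fy=4,interpolation=cv2.INTER_CUBIC))
    cv2.imwrite(f"pics/look{tag}.png",np.hstack(im))
E
python3 - <<'E'
from look import *
yaw=0.0; q=down(yaw)
env.movel([.472,-.2118,.21],.1)
env.movel([AX[0]-.1397,AX[1],.21],.16,rot=q); st()
env.movel([AX[0]-.1397,AX[1],.172],.08,rot=q)
env.dwell(.3)
look("4",yaw)
E
```

```text
t 17.42 tcp [0.4451 0.1925 0.2099] F [ 0.3 -0.4 -0.8] open 0.025 gf 58.9
t 18.34 tcp [0.4452 0.1932 0.1724] F [-0.5 -0.4 -1.5] open 0.0249 gf 58.9
top 36 ring [0.5858 0.1922] rms 0.0012 along/lat 0.1406 -0.001 z 0.1056
top axle top 118 [0.5849 0.1934] [0.5841 0.1935] [0.0353 0.0372]
scene 28 ring [0.5887 0.1936] rms 0.0015 along/lat 0.1435 0.0004 z 0.105
scene axle top 73 [0.5912 0.1947] [0.5922 0.193 ] [0.0396 0.039 ]
```

View pics/look4.png

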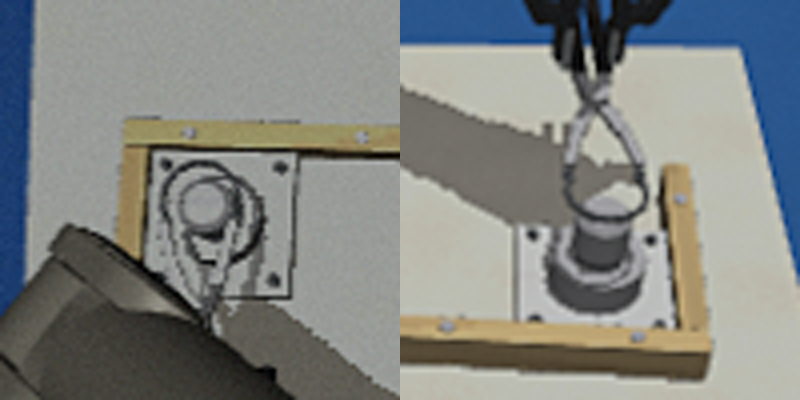

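The ring is spread above the axle: top view ring centre about (205,200) in the crop, axle about (207,207), about 1 mm apart. The level and height fit too. I'll shift +0.8 mm in y and descend under force guard.

Run:
```python
from look import *
yaw=0.0; q=down(yaw); x,y=.4450,.1939
env.movel([x,y,.172],.03,rot=q); st()
for z in (.150,.135,.125,.1165):
    r=env.movel([x,y,z],.04,rot=q,stop_force=8); s=st(); print(r,np.round(s["torque"],2))
    if r: break
env.dwell(.3)
look("5",yaw)
```

```text
t 18.69 tcp [0.445  0.194  0.1721] F [ 0.8 -0.5 -1.6] open 0.025 gf 58.9
t 19.39 tcp [0.445  0.194  0.1499] F [-0.   0.4 -2.5] open 0.0246 gf 58.9
False [ 0.02  0.09 -0.02]
t 19.92 tcp [0.4449 0.1939 0.1348] F [-0.6  0.2 -1.4] open 0.0246 gf 59.0
False [0.   0.13 0.04]
t 20.32 tcp [0.4448 0.1938 0.1247] F [-0.2  0.  -1.7] open 0.0248 gf 59.0
False [-0.03  0.08  0.02]
t 20.68 tcp [0.4448 0.1938 0.1162] F [-0.1 -0.2 -1.6] open 0.0248 gf 59.0
False [0.04 0.08 0.01]
t 20.98 tcp [0.4451 0.1939 0.1166] F [ 0.6  0.7 -1.5] open 0.0251 gf 58.9
top 33 ring [0.5882 0.197 ] rms 0.0032 along/lat 0.1431 0.0031 z 0.0503
top axle top 124 [0.5842 0.1937] [0.5828 0.1935] [0.0379 0.0371]
scene 63 ring [0.5811 0.195 ] rms 0.0055 along/lat 0.136 0.0011 z 0.0504
scene axle top 107 [0.5924 0.1942] [0.5923 0.1937] [0.0397 0.0404]
```

View pics/look5.png

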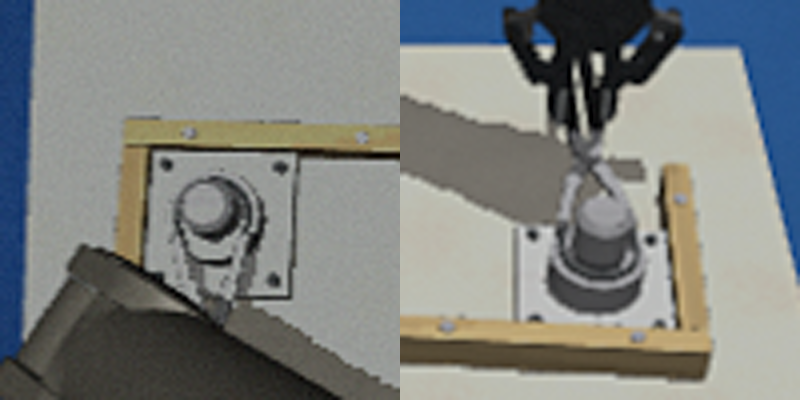

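The ring is round the axle just above the hub face: the scene crop shows it encircling the axle at (595,265), with the underside at about 45.5 mm. There is no contact force, and the stand is unmoved at the corner, crop (148,150). Handing in.

```bash
python3 -c "
from h import *
st(); print(job.job_done())"
```

```text
t 21.08 tcp [0.4451 0.1939 0.1166] F [-0.1 -0.  -1.6] open 0.025 gf 58.9
the job is handed in; nothing more can be done
None
```

I handed the job in at about 21 s, and no verdict came back: by my last measurements the stand sits flush in the corner and the squeezed pliers hold the spread ring round the axle, its underside about 1.5 mm above the hub face, with no contact force showing.

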